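Cap the three sample tubes

ROBOT

A 6-joint arm with a two-finger parallel gripper is mounted at the origin on a cart in front of the work surface, level with it; the furniture and walls round the work are solid. World frame = base frame: x ahead of the robot, y to its left, z up, the work surface at z = 0. Lengths are in m, angles in rad, forces in N, time in s.
With the tool pointing down it reaches from about 0.375 to 0.9 m from the base axis. Payload 3.1 kg.
Tool frame: the origin (TCP) lies on the mounting face of the last link; the fingertips stand 182 mm ahead of it and the grasp point (between the pads) lies 164 mm ahead of it (r.tips_ahead is the distance from the TCP to the fingertips, in m); z points along the fingers, y is the line along which they close (so a half turn about z gives the same grasp; the last joint's range is limited). The gripper opens to 87 mm and grips with 3 to 60 N. Pads are 19 mm wide; open, the fingers measure 117 mm over their backs; the gripper's body (75 mm by 190 mm) begins 51 mm behind the grasp point.
Start: joints at [1.163, 0.527, 1.433, -0, 1.181, -0.178], TCP at [0.142, 0.609, 0.405] pointing down, gripper open.
Joint ranges: [-3.08, 3.08], [-0.75, 2.2], [0.22, 2.44], [-1.43, 4.57], [0, 2.65], [-2.85, 2.85]. Speed limits (rad/s): [2.79, 2.79, 3.14, 3.14, 3.14, 3.14].

INTERFACE

Orientations are given as a rotation vector (axis times angle).
In Python, from rig import r gives the robot as it stands. The module is installed in compiled form; this text tells all that it offers.
- The arm moves only by the tool step_arm, never from a script. Its argument "commands" is a list of rows, each an object of numbers: "dx", "dy", "dz": the shift along the tool's x, y, z in mm; "rx", "ry", "rz": the turn, a rotation vector about the tool's x, y, z in rad; "gripper": the opening, from 0 (shut) to 1 (fully open). In form: [{"dx": .., "dy": .., "dz": .., "rx": .., "ry": .., "rz": .., "gripper": ..}, ...]. A call has 1 to 5 rows; each row shifts and turns the commanded pose from where the row before left it, along the tool's axes as they then stand; what a row does not reach is not made up. A row lasts 1/8 s, in which the tool goes at most 62.5 mm and 10.7 degrees, less where a joint would pass 70% of its speed; a pose out of reach is approached as far as the arm can. A call with a gripper value outside its range is refused whole. The fingers move at their own pace and stop on an object; the grip force is fixed at half the most. Time passes only in rows, so rows that do not move let the fingers close. It gives the time, the measured TCP pose, the force, the opening and the grip force at its end, in the units of the state.
- r.get_obs(): the state, without advancing time (a new reading comes with each control period).
- r.capture(name): name is "scene" or "top"; returns the picture (400x640x3 uint8, red, green, blue); there is no depth.
- r.camera_params(name): a dict with "camera_matrix" (3x3 intrinsics, pixels), "R" (3x3) and "t" (3): a world point X has camera coordinates R X + t. Camera axes: x right, y down, z forward; pixel columns grow to the right and rows downward; lengths in m; the calibration is good to about 2 mm. A picture is of the moment at which its call begins. camera_params takes no time and is no camera call.
- r.job_done(): hands the job in; it is judged then, once.
The state is a dict: "t": time; "joints": joint angles; "joint_vel": joint speeds; "joint_torque": joint torques, N m; "position": TCP position; "eef_rot": TCP orientation; "contact_force": force on the tool from outside, world axes, zero at the start; "moment": the same for the moment, N m; "width": finger opening in m; "finger_force": force on a finger pad.
Only numpy, scipy, OpenCV 4.12 (cv2) and the standard library are available. Lean on these libraries where they do the work, as an engineer would, in place of code of your own. Each camera call takes 0.05 s, during which the arm holds its last target. There are 200 camera calls.

TASK

Put the caps on the three steel sample tubes in the stand. Caps and tubes come in three slightly different sizes and the caps look alike, so find out by trying which cap belongs on which tube; at the end every tube wears a cap that is level and pushed fully home. Leave the spice jar, the salt shaker, the roll of tape and the measuring cup where they stand.

Things in the scene. Friction and masses are not known exactly. Their poses are not given: they have to be found in the camera images.
- cap_1: Blue ribbed cap, one of three alike outside: skirt 48 mm across, 18 mm high; on top a round grip knob 24 mm across, from 18 to 42 mm above the rim. About 60 g. Origin: centre of the open rim underneath, z up through the knob; starts open side down on the table. Hole underneath 14 mm deep and 32, 36 or 40 mm wide (one cap each; not visible from outside)
- cap_2: Blue ribbed cap, one of three alike outside: skirt 48 mm across, 18 mm high; on top a round grip knob 24 mm across, from 18 to 42 mm above the rim. About 60 g. Origin: centre of the open rim underneath, z up through the knob; starts open side down on the table. Hole underneath 14 mm deep and 32, 36 or 40 mm wide (one cap each; not visible from outside)
- cap_3: Blue ribbed cap, one of three alike outside: skirt 48 mm across, 18 mm high; on top a round grip knob 24 mm across, from 18 to 42 mm above the rim. About 60 g. Origin: centre of the open rim underneath, z up through the knob; starts open side down on the table. Hole underneath 14 mm deep and 32, 36 or 40 mm wide (one cap each; not visible from outside)
- mouth_left (a point): Centre of the left (greatest y along the stand) tube's mouth, on its flat rim, 72 mm above the table; z up. The fixed steel tube's neck is 30, 34 or 38 mm wide (one each, order varies), straight for the top 31 mm but for a steep lead-in at the rim (1.5 mm in over 3 mm), over a 43 mm body
- mouth_middle (a point): Centre of the middle tube's mouth, on its flat rim, 72 mm above the table; z up. The fixed steel tube's neck is 30, 34 or 38 mm wide (one each, order varies), straight for the top 31 mm but for a steep lead-in at the rim (1.5 mm in over 3 mm), over a 43 mm body
- mouth_right (a point): Centre of the right tube's mouth, on its flat rim, 72 mm above the table; z up. The fixed steel tube's neck is 30, 34 or 38 mm wide (one each, order varies), straight for the top 31 mm but for a steep lead-in at the rim (1.5 mm in over 3 mm), over a 43 mm body
- stand: Low bench stand of grey metal, fixed to the table, 76 x 250 mm and 41 mm high, holding the three tubes 78 mm apart along its y axis (left tube at +y). Origin: centre of its underside. A matching cap has 2 mm play and goes down 14 mm till its top meets the rim; a smaller one stays up on the rim, at most 4 mm down; a larger one goes on loosely, but then some wider tube gets no cap that fits
- spice_jar: Bystander: glass spice jar with red lid, 45 mm across, 106 mm high. Origin at the centre of its underside
- salt_mill: Bystander: glass salt shaker with grey top, 44 mm across, 90 mm high. Origin at the centre of its underside
- tape_roll: Bystander: roll of beige tape lying flat, 98 mm across, 25 mm high. Origin at the centre of its underside
- cup: Bystander: steel measuring cup with handle, 78 x 111 mm, 79 mm high. Origin at its underside, 17 mm from the cup's own centre towards the handle (-y)
Mind the look-alikes: they are no part of the job. What is shaped like the cap_3 but turquoise is not meant. What is shaped like the cap_1 but red or turquoise is not meant.

How it is judged:
By the outcome, as a careful person would: the job done as asked, in the order asked, and still so for the second after the job is handed in, with the robot touching nothing.
It also fails if it takes over 72 s, if anything falls off the work surface, if the arm or the gripper's body presses on something with over 40 N, if the wrist force passes 120 N, or if a joint passes its speed limit or range.

## Working session

There is one attempt and no reset: what is moved stays moved. The work goes in short steps, Python scripts to look and compute and a tool call to move; the robot and the scene stay as the last step left them, time stands still between calls to the robot, and variables do not carry over. Pictures are saved under pics/ and viewed, at most 10 in all, crops included, and the job is handed in when it is done.

Besides the shell and the picture viewer there is one more tool, called after "Call:" as name(argument=value, ...), one argument or row to a line, values as JSON. step_arm: Moves the arm, as the interface text tells. Its arguments: {"type":"object","properties":{"commands":{"type":"array","items":{"type":"object","properties":{"dx":{"type":"number"},"dy":{"type":"number"},"dz":{"type":"number"},"rx":{"type":"number"},"ry":{"type":"number"},"rz":{"type":"number"},"gripper":{"type":"number"}}}}},"required":["commands"]}

```bash
mkdir -p pics; python3 - <<'E'
from rig import r
import cv2,numpy as np
for n in("scene","top"):
    im=r.capture(n); cv2.imwrite(f"pics/{n}0.png",im[:,:,::-1]); p=r.camera_params(n); print(n,p["camera_matrix"].round(1).tolist(),(-p["R"].T@p["t"]).round(3),p["R"].round(3).tolist())
print(r.get_obs())
E
```

```text
scene [[394.4, 0.0, 315.5], [0.0, 394.4, 196.3], [0.0, 0.0, 1.0]] [-0.051 -0.229  0.797] [[0.475, -0.88, -0.006], [-0.675, -0.361, -0.643], [0.564, 0.31, -0.765]]
top [[490.0, 0.0, 326.1], [0.0, 490.0, 198.3], [0.0, 0.0, 1.0]] [0.205 0.091 1.421] [[-0.058, -0.998, -0.005], [-0.977, 0.058, -0.205], [0.205, -0.007, -0.979]]
{'t': 0.1, 'joints': array([ 1.16349167e+00,  5.28383726e-01,  1.43376992e+00,  1.45750143e-05,
        1.18136754e+00, -1.78526533e-01]), 'joint_vel': array([ 0.00113149,  0.00057694, -0.00231642, -0.00139182,  0.00034611,
        0.00154652]), 'joint_torque': array([-6.27533227e-04, -4.40987349e+01, -1.77149892e+01,  6.34478359e-02,
        5.33785298e-02, -5.01133684e-05]), 'position': array([0.1416066 , 0.60843685, 0.40386402]), 'eef_rot': array([-3.58524117e-01, -3.12049306e+00,  2.89364744e-03]), 'contact_force': array([-0.65459125,  0.13671048,  0.40934509]), 'moment': array([-0.00616599,  0.0426899 , -0.02590375]), 'finger_force': 0.0, 'width': 0.08732557598666242}
```

View pics/scene0.png

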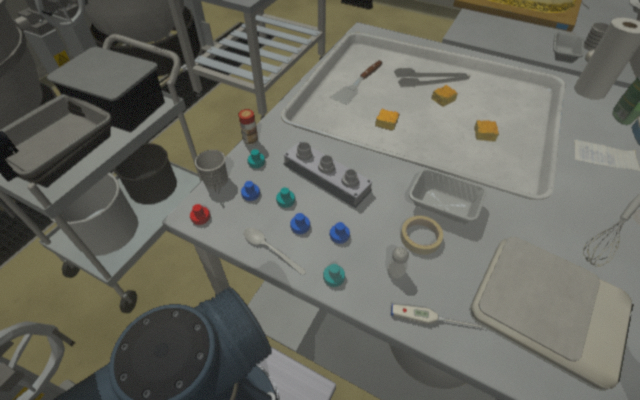

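View pics/top0.png

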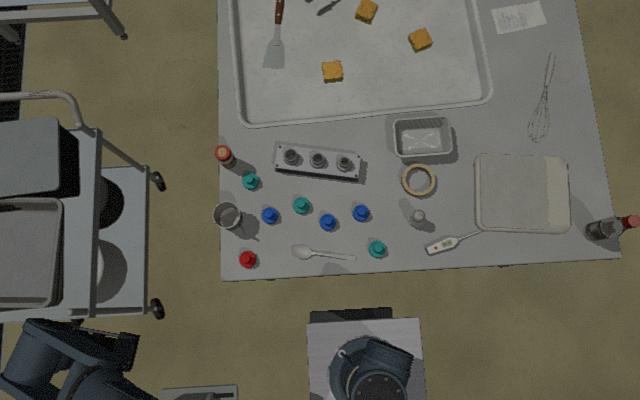

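The scene view shows blue caps near (250,190), (300,224) and (340,232), and the tubes at (304,149), (327,163) and (350,177). In the top view the caps are at (270,215), (328,222) and (361,213), and the tubes at (292,157), (318,160) and (344,163).

```bash
cat > h.py <<'E'
from rig import r
import cv2,numpy as np
P={n:r.camera_params(n) for n in("scene","top")}
def ray(n,uv):
    p=P[n];d=p["R"].T@np.linalg.solve(p["camera_matrix"],[uv[0],uv[1],1.]);return -p["R"].T@p["t"],d/np.linalg.norm(d)
def plane(n,uv,z):
    c,d=ray(n,uv);return c+d*(z-c[2])/d[2]
def tri(a,b):
    (c1,d1),(c2,d2)=ray("scene",a),ray("top",b)
    s=np.linalg.lstsq(np.c_[d1,-d2],c2-c1,rcond=None)[0];p,q=c1+d1*s[0],c2+d2*s[1];return (p+q)/2,np.linalg.norm(p-q)*1e3
def proj(n,X):
    p=P[n];v=p["camera_matrix"]@(p["R"]@np.asarray(X)+p["t"]);return v[:2]/v[2]
def blobs(im,lo=(108,120,40),hi=(130,255,255)):
    m=cv2.inRange(cv2.cvtColor(im,cv2.COLOR_RGB2HSV),lo,hi)
    n,l,s,c=cv2.connectedComponentsWithStats(m)
    return [(c[i],s[i],l==i) for i in range(1,n) if s[i][4]>60]
E
python3 - <<'E'
from h import *
I={n:cv2.imread(f"pics/{n}0.png")[:,:,::-1].copy() for n in P}
for n in P:
    for c,s,m in blobs(I[n]): print(n,c.round(1),s,plane(n,c,.018).round(4))
a=cv2.resize(I["scene"][130:250,230:390],None,fx=5,fy=5,interpolation=cv2.INTER_CUBIC)
cv2.imwrite("pics/a.png",a[:,:,::-1])
b=cv2.resize(I["top"][135:235,240:380],None,fx=5.7,fy=5.7,interpolation=cv2.INTER_CUBIC)
cv2.imwrite("pics/b.png",b[:,:,::-1])
E
```

```text
scene [249.6 190.3] [241 181  18  19 224] [0.4598 0.2485 0.018 ]
scene [299.3 222.9] [291 213  18  20 250] [0.4299 0.081  0.018 ]
scene [339.  231.8] [330 223  19  19 241] [ 0.4518 -0.0161  0.018 ]
top [360.4 212.5] [353 205  16  16 190] [ 0.4511 -0.0166  0.018 ]
top [269.3 215.1] [262 207  16  17 195] [0.4591 0.2483 0.018 ]
top [327.3 221.6] [320 214  16  17 191] [0.4301 0.081  0.018 ]
```

View pics/a.png

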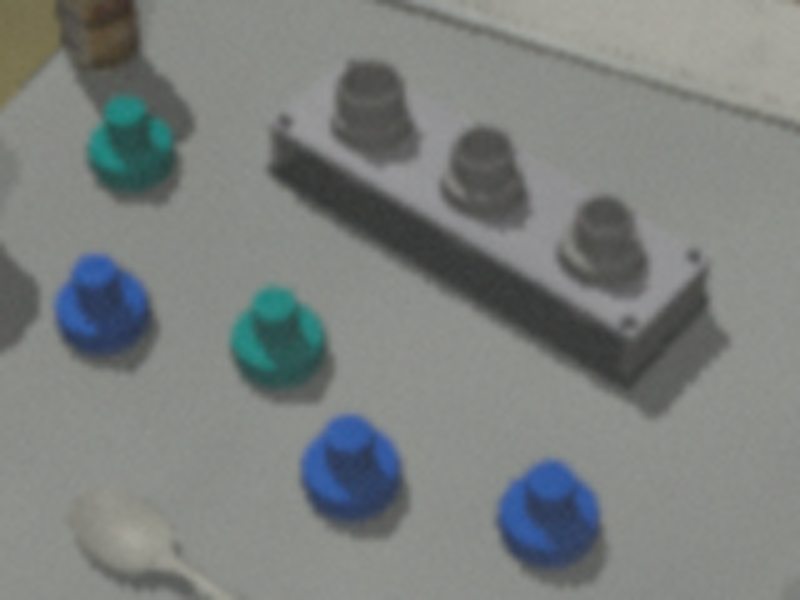

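View pics/b.png

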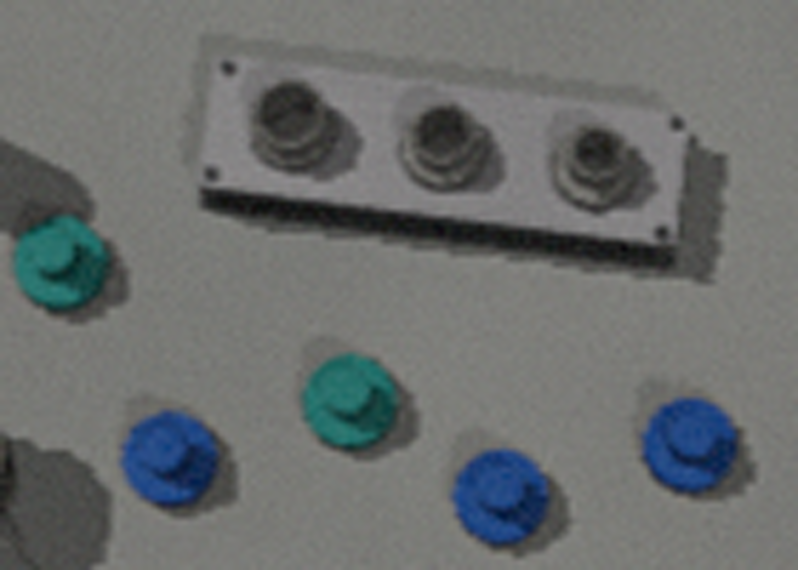

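The enlarged crops show neck widths falling from left (widest) to right (narrowest). The mouth centres in crop a are at about (370,83), (485,148) and (604,215); in crop b they are at about (291,105), (441,127) and (597,146). The stand's screws are clear and can be used to fix its pose.

```bash
cat > m.py <<'E'
from h import *
I={n:cv2.imread(f"pics/{n}0.png") for n in P}
A=lambda x,y:np.array([(x+.5)/5-.5+230,(y+.5)/5-.5+130]);B=lambda x,y:np.array([(x+.5)/5.7-.5+240,(y+.5)/5.7-.5+135])
def ref(n,uv):  # dark blob centroid
    g=cv2.cvtColor(I[n],cv2.COLOR_BGR2GRAY).astype(float);u,v=np.round(uv).astype(int)
    w=g[v-2:v+3,u-2:u+3];w=np.clip(np.median(w)-8-w,0,None);y,x=np.mgrid[v-2:v+3,u-2:u+3]
    return np.array([(w*x).sum(),(w*y).sum()])/w.sum()
T=[ref("top",B(*p)) for p in((228,68),(677,124),(662,233),(211,174))]
S=[ref("scene",A(*p)) for p in((694,256),(628,323),(284,121))]
for i in range(3):print("screw",tri(S[i],T[i+1]))
Q=np.array([plane("top",t,.041) for t in T]);c=Q.mean(0);print("centre top",c,"scene",(plane("scene",S[0],.041)+plane("scene",S[2],.041))/2)
e=(Q[0]-Q[1]+Q[3]-Q[2]);e/=np.linalg.norm(e);print("axis",e,np.arctan2(-e[0],e[1]))
for k,a,b in zip((1,0,-1),((370,83),(485,148),(604,215)),((291,105),(441,127),(597,146))):
    print("mouth",tri(A(*a),B(*b)),"from stand",(c+k*.078*e)[:2])
for a,b in (((97,269),(167,447)),((348,433),(500,485)),((552,479),(691,435))):print("knobtop",tri(A(*a),B(*b)))
E
python3 m.py
```

```text
screw (array([ 0.61335883, -0.02036665,  0.04441846]), np.float64(0.12241144224943705))
screw (array([ 0.55451683, -0.00861406,  0.04404053]), np.float64(1.8407995183054995))
screw (array([0.60170017, 0.22047011, 0.03855371]), np.float64(1.769018788497714))
centre top [0.60751474 0.09942958 0.041     ] scene [0.60763085 0.10012321 0.041     ]
axis [0.19180262 0.98143352 0.        ] -0.19299853630723077
mouth (array([0.62570425, 0.17619452, 0.0706805 ]), np.float64(3.290907227420615)) from stand [0.62247534 0.1759814 ]
mouth (array([0.61110297, 0.10031431, 0.06907615]), np.float64(0.5253474080228167)) from stand [0.60751474 0.09942958]
mouth (array([0.59537338, 0.02340212, 0.07121534]), np.float64(2.292329077652496)) from stand [0.59255413 0.02287777]
knobtop (array([0.46016504, 0.24605257, 0.04602705]), np.float64(0.19437426859015655))
knobtop (array([0.43146799, 0.08103296, 0.04319085]), np.float64(0.22904997011672407))
knobtop (array([ 0.45155803, -0.01674469,  0.04457892]), np.float64(1.8392351347801612))
```

```bash
cat > go.py <<'E'
import sys
from h import *
from scipy.spatial.transform import Rotation as Ro
e=np.array([.1918,.9814,0]);Rt=np.c_[e,np.cross([0,0,-1],e),[0,0,-1]]
def delta(X):
    o=r.get_obs();R=Ro.from_rotvec(o["eef_rot"]);d=(np.array(X)-o["position"])*1e3
    print("t",round(o["t"],2),"pos",o["position"].round(4),"F",o["contact_force"].round(1),"w",round(o["width"],4))
    print("shift now",(R.inv().apply(d)).round(1),"after turn",(Rt.T@d).round(1),"rotvec",(R.inv()*Ro.from_matrix(Rt)).as_rotvec().round(4))
if __name__=="__main__":delta([float(v) for v in sys.argv[1:4]])
E
python3 go.py .459 .247 .260
```

```text
t 0.1 pos [0.1416 0.6084 0.4039] F [-0.7  0.1  0.4] w 0.0873
shift now [-391.1 -279.8  144.3] after turn [-293.8  380.8  143.9] rotvec [-1.800e-03  1.200e-03  1.535e+00]
```

Call:
step_arm(
  commands=[
    {"rz": 0.18,"gripper": 1},
    {"rz": 0.18,"gripper": 1},
    {"rz": 0.18,"gripper": 1},
    {"rz": 0.18,"gripper": 1},
    {"rz": 0.18,"gripper": 1},
  ],
)

```text
invalid input at $.commands[0]: expected keys dx, dy, dz, rx, ry, rz, gripper
```

Call:
step_arm(
  commands=[
    {"rz": 0.18,"gripper": 1},
    {"rz": 0.18,"gripper": 1},
    {"rz": 0.18,"gripper": 1},
    {"rz": 0.095,"gripper": 1},
    {"dx": 0,"gripper": 1},
  ],
)

```text
invalid input at $.commands[0]: expected keys dx, dy, dz, rx, ry, rz, gripper
```

```bash
python3 go.py .459 .247 .260
```

```text
t 0.1 pos [0.1416 0.6084 0.4039] F [-0.7  0.1  0.4] w 0.0873
shift now [-391.1 -279.8  144.3] after turn [-293.8  380.8  143.9] rotvec [-1.800e-03  1.200e-03  1.535e+00]
```

Call:
step_arm(
  commands=[
    {"dx": 0,"dy": 0,"dz": 0,"rx": 0,"ry": 0,"rz": 0.18,"gripper": 1},
    {"dx": 0,"dy": 0,"dz": 0,"rx": 0,"ry": 0,"rz": 0.18,"gripper": 1},
    {"dx": 0,"dy": 0,"dz": 0,"rx": 0,"ry": 0,"rz": 0.18,"gripper": 1},
    {"dx": 0,"dy": 0,"dz": 0,"rx": 0,"ry": 0,"rz": 0.18,"gripper": 1},
    {"dx": 0,"dy": 0,"dz": 0,"rx": 0,"ry": 0,"rz": 0.18,"gripper": 1},
  ],
)

```text
t: 0.72
position: [0.1416, 0.6085, 0.4041]
eef_rot: [1.688, 2.649, -0.002]
contact_force: [0.1, -0.1, 0.7]
width: 0.0871
finger_force: 0.0
```

Call:
step_arm(
  commands=[
    {"dx": 0,"dy": 0,"dz": 0,"rx": 0,"ry": 0,"rz": 0.18,"gripper": 1},
    {"dx": 0,"dy": 0,"dz": 0,"rx": 0,"ry": 0,"rz": 0.18,"gripper": 1},
    {"dx": 0,"dy": 0,"dz": 0,"rx": 0,"ry": 0,"rz": 0.18,"gripper": 1},
    {"dx": 0,"dy": 0,"dz": 0,"rx": 0,"ry": 0,"rz": 0.095,"gripper": 1},
    {"dx": 0,"dy": 0,"dz": 0,"rx": 0,"ry": 0,"rz": 0,"gripper": 1},
  ],
)

```text
t: 1.35
position: [0.1417, 0.6086, 0.4043]
eef_rot: [2.424, 1.998, -0.002]
contact_force: [-1.2, 1.2, -0.3]
width: 0.0869
finger_force: 0.0
```

```bash
python3 go.py .459 .247 .260
```

```text
t 1.35 pos [0.1417 0.6086 0.4043] F [-1.2  1.2 -0.3] w 0.0869
shift now [-294.2  380.5  144.5] after turn [-294.   380.8  144.3] rotvec [-0.0003  0.0011  0.0011]
```

Call:
step_arm(
  commands=[
    {"dx": -29.4,"dy": 38,"dz": 0,"rx": 0,"ry": 0,"rz": 0,"gripper": 1},
    {"dx": -29.4,"dy": 38,"dz": 0,"rx": 0,"ry": 0,"rz": 0,"gripper": 1},
    {"dx": -29.4,"dy": 38,"dz": 0,"rx": 0,"ry": 0,"rz": 0,"gripper": 1},
    {"dx": -29.4,"dy": 38,"dz": 0,"rx": 0,"ry": 0,"rz": 0,"gripper": 1},
    {"dx": -29.4,"dy": 38,"dz": 0,"rx": 0,"ry": 0,"rz": 0,"gripper": 1},
  ],
)

```text
t: 1.98
position: [0.3008, 0.4268, 0.4047]
eef_rot: [2.423, 2.0, 0.0]
contact_force: [0.9, -0.3, -0.3]
width: 0.0874
finger_force: 0.0
```

Call:
step_arm(
  commands=[
    {"dx": -29.4,"dy": 38,"dz": 0,"rx": 0,"ry": 0,"rz": 0,"gripper": 1},
    {"dx": -29.4,"dy": 38,"dz": 0,"rx": 0,"ry": 0,"rz": 0,"gripper": 1},
    {"dx": -29.4,"dy": 38,"dz": 0,"rx": 0,"ry": 0,"rz": 0,"gripper": 1},
    {"dx": -29.4,"dy": 38,"dz": 50,"rx": 0,"ry": 0,"rz": 0,"gripper": 1},
    {"dx": -29.4,"dy": 38,"dz": 50,"rx": 0,"ry": 0,"rz": 0,"gripper": 1},
  ],
)

```text
t: 2.6
position: [0.4532, 0.2533, 0.3143]
eef_rot: [2.423, 1.999, 0.004]
contact_force: [-0.0, -0.3, -0.3]
width: 0.0871
finger_force: 0.0
```

Call:
step_arm(
  commands=[
    {"dx": 0,"dy": 0,"dz": 40,"rx": 0,"ry": 0,"rz": 0,"gripper": 1},
    {"dx": 0,"dy": 0,"dz": 0,"rx": 0,"ry": 0,"rz": 0,"gripper": 1},
  ],
)

```text
t: 2.85
position: [0.4512, 0.2535, 0.272]
eef_rot: [-2.423, -1.995, 0.011]
contact_force: [-0.9, -0.1, 1.0]
width: 0.0872
finger_force: 0.0
```

```bash
python3 go.py .459 .247 .204; python3 -c "
from h import *
for n in P:
    im=r.capture(n);cv2.imwrite(f'pics/{n}1.png',im[:,:,::-1])
    for c,s,m in blobs(im): print(n,c.round(1),s)
S=cv2.imread('pics/scene1.png')[100:260,170:390];T=cv2.imread('pics/top1.png')[100:260,200:400]
cv2.imwrite('pics/c.png',np.hstack([cv2.resize(S,(400,290)),cv2.resize(T,(363,290))]))"
```

```text
t 2.85 pos [0.4512 0.2535 0.272 ] F [-0.9 -0.1  1. ] w 0.0872
shift now [-4.6  9.3 68. ] after turn [-4.9  8.9 68. ] rotvec [-0.0069  0.0036 -0.0001]
scene [249.7 190.5] [241 181  18  19 243]
scene [299.5 223. ] [290 213  20  20 281]
scene [339.1 232. ] [330 223  19  19 264]
top [360.5 212.5] [353 205  16  16 193]
top [327.2 221.6] [319 214  17  17 195]
```

View pics/c.png

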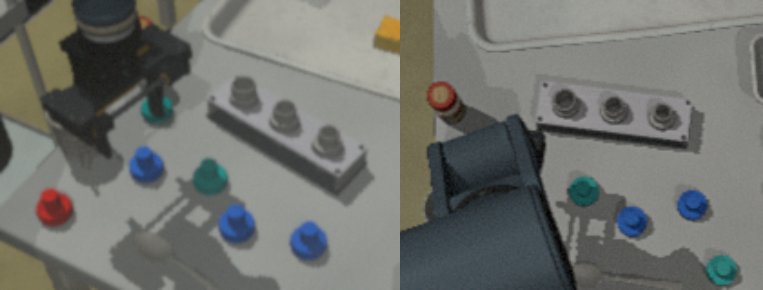

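The picture shows the open gripper above cap_1, clear of the cup and the red cap. The move undershot slightly, so I'll correct it and grasp.

Call:
step_arm(
  commands=[
    {"dx": -4.7,"dy": 9,"dz": 0,"rx": -0.007,"ry": 0.0036,"rz": 0,"gripper": 1},
    {"dx": 0,"dy": 0,"dz": 30,"rx": 0,"ry": 0,"rz": 0,"gripper": 1},
    {"dx": 0,"dy": 0,"dz": 30,"rx": 0,"ry": 0,"rz": 0,"gripper": 1},
    {"dx": 0,"dy": 0,"dz": 8,"rx": 0,"ry": 0,"rz": 0,"gripper": 1},
    {"dx": 0,"dy": 0,"dz": 0,"rx": 0,"ry": 0,"rz": 0,"gripper": 1},
  ],
)

```text
t: 3.58
position: [0.4609, 0.2485, 0.2074]
eef_rot: [2.422, 1.995, 0.014]
contact_force: [-0.1, -0.1, -0.2]
width: 0.0867
finger_force: 0.0
```

```bash
python3 go.py .459 .247 .204
```

```text
t 3.58 pos [0.4609 0.2485 0.2074] F [-0.1 -0.1 -0.2] w 0.0867
shift now [-1.8 -1.6  3.4] after turn [-1.8 -1.6  3.4] rotvec [ 0.0084 -0.0043  0.0006]
```

Call:
step_arm(
  commands=[
    {"dx": -1.8,"dy": -1.6,"dz": 3,"rx": 0.008,"ry": -0.0043,"rz": 0,"gripper": 1},
    {"dx": 0,"dy": 0,"dz": 0,"rx": 0,"ry": 0,"rz": 0,"gripper": 0},
    {"dx": 0,"dy": 0,"dz": 0,"rx": 0,"ry": 0,"rz": 0,"gripper": 0},
    {"dx": 0,"dy": 0,"dz": 0,"rx": 0,"ry": 0,"rz": 0,"gripper": 0},
    {"dx": 0,"dy": 0,"dz": 0,"rx": 0,"ry": 0,"rz": 0,"gripper": 0},
  ],
)

```text
t: 4.2
position: [0.4586, 0.2468, 0.2037]
eef_rot: [-2.425, -1.997, 0.002]
contact_force: [0.1, 0.1, -0.2]
width: 0.0551
finger_force: 0.0
```

```bash
python3 go.py .6225 .176 .300
```

```text
t 4.2 pos [0.4586 0.2468 0.2037] F [ 0.1  0.1 -0.2] w 0.0551
shift now [-38.1 174.3 -96.4] after turn [-38.  174.4 -96.3] rotvec [-0.0009  0.0006  0.    ]
```

Call:
step_arm(
  commands=[
    {"dx": 0,"dy": 0,"dz": 0,"rx": 0,"ry": 0,"rz": 0,"gripper": 0},
    {"dx": 0,"dy": 0,"dz": 0,"rx": 0,"ry": 0,"rz": 0,"gripper": 0},
    {"dx": 0,"dy": 0,"dz": 0,"rx": 0,"ry": 0,"rz": 0,"gripper": 0},
    {"dx": 0,"dy": 0,"dz": 0,"rx": 0,"ry": 0,"rz": 0,"gripper": 0},
    {"dx": 0,"dy": 0,"dz": 0,"rx": 0,"ry": 0,"rz": 0,"gripper": 0},
  ],
)

```text
t: 4.82
position: [0.4586, 0.2468, 0.2036]
eef_rot: [-2.425, -1.997, 0.002]
contact_force: [-0.1, -0.5, -0.3]
width: 0.0232
finger_force: 30.0
```

Call:
step_arm(
  commands=[
    {"dx": 0,"dy": 0,"dz": -30,"rx": 0,"ry": 0,"rz": 0,"gripper": 0},
    {"dx": 0,"dy": 0,"dz": -30,"rx": 0,"ry": 0,"rz": 0,"gripper": 0},
    {"dx": 0,"dy": 0,"dz": -36,"rx": 0,"ry": 0,"rz": 0,"gripper": 0},
    {"dx": -9.5,"dy": 43.5,"dz": 0,"rx": 0,"ry": 0,"rz": 0,"gripper": 0},
    {"dx": -9.5,"dy": 43.5,"dz": 0,"rx": 0,"ry": 0,"rz": 0,"gripper": 0},
  ],
)

```text
t: 5.45
position: [0.5409, 0.2114, 0.3004]
eef_rot: [-2.424, -1.999, 0.001]
contact_force: [0.3, 0.4, -1.7]
width: 0.023
finger_force: 30.0
```

Call:
step_arm(
  commands=[
    {"dx": -9.5,"dy": 43.5,"dz": 0,"rx": 0,"ry": 0,"rz": 0,"gripper": 0},
    {"dx": -9.5,"dy": 43.5,"dz": 0,"rx": 0,"ry": 0,"rz": 0,"gripper": 0},
    {"dx": 0,"dy": 0,"dz": 0,"rx": 0,"ry": 0,"rz": 0,"gripper": 0},
    {"dx": 0,"dy": 0,"dz": 0,"rx": 0,"ry": 0,"rz": 0,"gripper": 0},
  ],
)

```text
t: 5.95
position: [0.6212, 0.1761, 0.2987]
eef_rot: [-2.424, -1.995, 0.006]
contact_force: [-1.2, 0.5, -0.5]
width: 0.0228
finger_force: 30.0
```

```bash
python3 go.py .6225 .176 .250
```

```text
t 5.95 pos [0.6212 0.1761 0.2987] F [-1.2  0.5 -0.5] w 0.0228
shift now [ 0.2  1.5 48.7] after turn [ 0.2  1.3 48.7] rotvec [-0.004   0.0013 -0.0003]
```

Call:
step_arm(
  commands=[
    {"dx": 0.2,"dy": 1.3,"dz": 18,"rx": 0,"ry": 0,"rz": 0,"gripper": 0},
    {"dx": 0,"dy": 0,"dz": 0,"rx": 0,"ry": 0,"rz": 0,"gripper": 0},
    {"dx": 0,"dy": 0,"dz": 0,"rx": 0,"ry": 0,"rz": 0,"gripper": 0},
  ],
)

```text
t: 6.32
position: [0.6229, 0.1765, 0.2809]
eef_rot: [-2.424, -1.997, 0.004]
contact_force: [-1.0, 0.4, 0.2]
width: 0.0231
finger_force: 30.0
```

```bash
python3 go.py .6225 .176 .2757;python3 -c "
from h import *
for n in P:
    im=r.capture(n);cv2.imwrite(f'pics/{n}2.png',im[:,:,::-1])
    for c,s,m in blobs(im): print(n,c.round(1),s, plane(n,c,.095).round(4))
S=cv2.imread('pics/scene2.png')[110:210,260:390];T=cv2.imread('pics/top2.png')[110:210,230:360]
f=lambda a:cv2.resize(a,(400,308),interpolation=cv2.INTER_CUBIC)
cv2.imwrite('pics/d.png',np.hstack([f(S),f(T)]))"
```

```text
t 6.33 pos [0.6229 0.1765 0.2809] F [-1.   0.4  0.2] w 0.0231
shift now [-0.6 -0.3  5.2] after turn [-0.6 -0.3  5.2] rotvec [-0.0023  0.001   0.0007]
scene [302.8 143.6] [294 138  17  12 111] [0.6093 0.1705 0.095 ]
scene [299.7 223. ] [291 213  19  20 272] [0.3825 0.0494 0.095 ]
scene [339.5 232.5] [330 223  20  20 269] [ 0.401  -0.0389  0.095 ]
top [360.5 212.4] [353 205  16  16 174] [ 0.4378 -0.011   0.095 ]
top [327.6 222. ] [320 214  16  17 175] [0.4165 0.0809 0.095 ]
```

View pics/d.png

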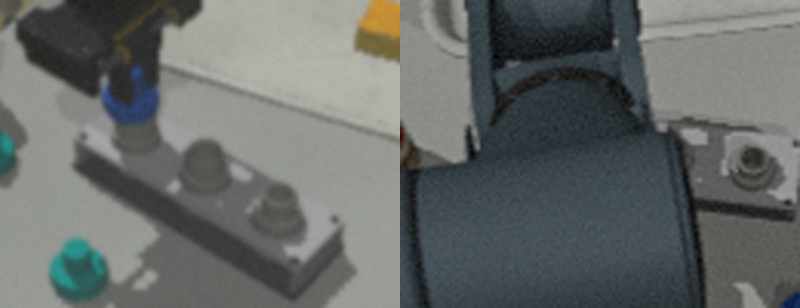

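The left half shows the held cap above the left tube, with its centre at about column 302.7; the arm blocks the top view. I'll check the alignment by projection and then lower with small steps.

```bash
python3 -c "
from h import *
o=r.get_obs()['position']
for z in(.077,.095):print(proj('scene',[o[0],o[1],z]))
for z in (.041,.072,.087):print('tube',z,proj('scene',[.6225,.176,z]),proj('scene',[.6255,.176,z]))
for k,X in (('tube mid',(.6075,.0994)),('right',(.5925,.0229))):print(k,proj('scene',[*X,.072]))
g=cv2.imread('pics/scene0.png',0)
for row in (146,150,153,156):print(row,g[row,292:318])
b=blobs(cv2.imread('pics/scene2.png')[:,:,::-1].copy())[0][2]
for y in range(138,150):
  x=np.where(b[y])[0];print(y,x.min(),x.max()) if len(x) else 0
"
```

```text
[303.64054905 144.81702548]
[303.44334307 139.76063367]
tube 0.041 [303.98307193 154.78069024] [304.51901707 154.1097035 ]
tube 0.072 [303.6565489 146.4350195] [304.20498578 145.7623348 ]
tube 0.087 [303.4932512  142.26125911] [304.04794354 141.58794348]
tube mid [326.39229126 159.35155509]
right [350.56154042 173.08933922]
146 [143 147 145 147 142 122  94  77  72  78  77  77  79  79  79  77  77  89
 107 135 141 140 140 143 140 140]
150 [145 150 151 149 135 103  83  86  92  93  91  93  92  93  90  86  83  77
  89 123 141 145 146 146 144 144]
153 [149 150 148 141 123 107  89  79  79  78  82  79  81  80  78  80  77  78
  83  94 122 141 149 146 146 146]
156 [151 150 148 142 111  85  83  84  86  85  88  85  86  84  83  84  84  77
  78  76  91 110 130 142 146 147]
138 306 308
139 294 309
140 294 310
141 294 310
142 294 310
143 294 309
144 295 309
145 296 309
146 297 308
147 297 307
148 298 306
149 302 302
```

Call:
step_arm(
  commands=[
    {"dx": -0.3,"dy": 0,"dz": 3.5,"rx": 0,"ry": 0,"rz": 0,"gripper": 0},
    {"dx": 0,"dy": 0,"dz": 1.5,"rx": 0,"ry": 0,"rz": 0,"gripper": 0},
    {"dx": 0,"dy": 0,"dz": 1.5,"rx": 0,"ry": 0,"rz": 0,"gripper": 0},
  ],
)

```text
t: 6.8
position: [0.6234, 0.1759, 0.2754]
eef_rot: [-2.425, -1.996, 0.001]
contact_force: [-2.1, 0.3, 7.5]
width: 0.0228
finger_force: 30.0
```

Call:
step_arm(
  commands=[
    {"dx": 0,"dy": 0,"dz": 1,"rx": 0,"ry": 0,"rz": 0,"gripper": 0},
    {"dx": 0,"dy": 1,"dz": 0,"rx": 0,"ry": 0,"rz": 0,"gripper": 0},
  ],
)

```text
t: 7.05
position: [0.6239, 0.1759, 0.2753]
eef_rot: [-2.424, -1.996, 0.003]
contact_force: [-5.1, 0.6, 8.7]
width: 0.0232
finger_force: 30.0
```

Call:
step_arm(
  commands=[
    {"dx": 0,"dy": 1,"dz": 0,"rx": 0,"ry": 0,"rz": 0,"gripper": 0},
    {"dx": 0,"dy": 0,"dz": 0,"rx": 0,"ry": 0,"rz": 0,"gripper": 0},
  ],
)

```text
t: 7.3
position: [0.6242, 0.1759, 0.2754]
eef_rot: [-2.423, -1.995, 0.005]
contact_force: [-4.7, 0.3, 8.8]
width: 0.0234
finger_force: 30.0
```

Call:
step_arm(
  commands=[
    {"dx": 1.5,"dy": 0,"dz": 0,"rx": 0,"ry": 0,"rz": 0,"gripper": 0},
    {"dx": 1,"dy": 0,"dz": 0,"rx": 0,"ry": 0,"rz": 0,"gripper": 0},
    {"dx": 0,"dy": 0,"dz": 0,"rx": 0,"ry": 0,"rz": 0,"gripper": 0},
  ],
)

```text
t: 7.68
position: [0.6249, 0.1773, 0.2751]
eef_rot: [-2.424, -1.997, 0.008]
contact_force: [-4.3, -2.1, 7.1]
width: 0.0234
finger_force: 30.0
```

Call:
step_arm(
  commands=[
    {"dx": -1.5,"dy": 0.5,"dz": 0,"rx": 0,"ry": 0,"rz": 0,"gripper": 0},
    {"dx": -1.5,"dy": 0.5,"dz": 0,"rx": 0,"ry": 0,"rz": 0,"gripper": 0},
    {"dx": 0,"dy": 0.5,"dz": 0,"rx": 0,"ry": 0,"rz": 0,"gripper": 0},
  ],
)

```text
t: 8.05
position: [0.6252, 0.1757, 0.2754]
eef_rot: [-2.422, -1.993, 0.005]
contact_force: [-7.4, 3.6, 10.0]
width: 0.0233
finger_force: 30.0
```

Call:
step_arm(
  commands=[
    {"dx": -1.5,"dy": 0,"dz": 0,"rx": 0,"ry": 0,"rz": 0,"gripper": 0},
    {"dx": -1,"dy": -1,"dz": 0,"rx": 0,"ry": 0,"rz": 0,"gripper": 0},
    {"dx": 0,"dy": -1,"dz": 0,"rx": 0,"ry": 0,"rz": 0,"gripper": 0},
  ],
)

```text
t: 8.43
position: [0.6246, 0.1738, 0.2756]
eef_rot: [-2.425, -1.995, -0.005]
contact_force: [-0.4, 4.4, 4.7]
width: 0.0233
finger_force: 30.0
```

Call:
step_arm(
  commands=[
    {"dx": 0.5,"dy": -1,"dz": 0,"rx": 0,"ry": 0,"rz": 0,"gripper": 0},
    {"dx": 1,"dy": -1,"dz": 0,"rx": 0,"ry": 0,"rz": 0,"gripper": 0},
    {"dx": 1,"dy": 0,"dz": 0,"rx": 0,"ry": 0,"rz": 0,"gripper": 0},
  ],
)

```text
t: 8.8
position: [0.6241, 0.1752, 0.2754]
eef_rot: [2.422, 1.996, 0.004]
contact_force: [2.3, -0.8, 6.3]
width: 0.0234
finger_force: 30.0
```

Call:
step_arm(
  commands=[
    {"dx": 0,"dy": 0,"dz": -15,"rx": 0,"ry": 0,"rz": 0,"gripper": 0},
    {"dx": -39,"dy": 0,"dz": 0,"rx": 0,"ry": 0,"rz": 0,"gripper": 0},
    {"dx": -38,"dy": 0,"dz": 0,"rx": 0,"ry": 0,"rz": 0,"gripper": 0},
    {"dx": 0,"dy": 0,"dz": 0,"rx": 0,"ry": 0,"rz": 0,"gripper": 0},
    {"dx": 0,"dy": 0,"dz": 0,"rx": 0,"ry": 0,"rz": 0,"gripper": 0},
  ],
)

```text
t: 9.43
position: [0.608, 0.0998, 0.2891]
eef_rot: [-2.425, -1.996, 0.002]
contact_force: [0.2, -0.6, -1.5]
width: 0.0232
finger_force: 30.0
```

```bash
python3 go.py .609 .0997 .2757
```

```text
t 9.43 pos [0.608  0.0998 0.2891] F [ 0.2 -0.6 -1.5] w 0.0232
shift now [ 0.1  1.  13.4] after turn [ 0.1  1.  13.4] rotvec [-0.0016  0.0005 -0.0007]
```

Call:
step_arm(
  commands=[
    {"dx": 0,"dy": 0.5,"dz": 10,"rx": 0,"ry": 0,"rz": 0,"gripper": 0},
    {"dx": 0,"dy": 0,"dz": 3,"rx": 0,"ry": 0,"rz": 0,"gripper": 0},
    {"dx": 0,"dy": 0,"dz": 1.5,"rx": 0,"ry": 0,"rz": 0,"gripper": 0},
    {"dx": 0,"dy": 0,"dz": 1.5,"rx": 0,"ry": 0,"rz": 0,"gripper": 0},
  ],
)

```text
t: 9.93
position: [0.6083, 0.1011, 0.2748]
eef_rot: [-2.423, -1.997, 0.001]
contact_force: [-4.7, 2.4, 17.8]
width: 0.023
finger_force: 30.0
```

Call:
step_arm(
  commands=[
    {"dx": 0,"dy": 0,"dz": 1,"rx": 0,"ry": 0,"rz": 0,"gripper": 0},
    {"dx": 0,"dy": 0,"dz": 0,"rx": 0,"ry": 0,"rz": 0,"gripper": 0},
  ],
)

```text
t: 10.18
position: [0.6082, 0.1011, 0.2748]
eef_rot: [-2.423, -1.997, 0.001]
contact_force: [-4.5, 2.4, 17.1]
width: 0.0232
finger_force: 30.0
```

Call:
step_arm(
  commands=[
    {"dx": 0,"dy": -1,"dz": 0,"rx": 0,"ry": 0,"rz": 0,"gripper": 0},
    {"dx": 0.5,"dy": -0.5,"dz": 0,"rx": 0,"ry": 0,"rz": 0,"gripper": 0},
  ],
)

```text
t: 10.42
position: [0.6075, 0.1015, 0.2748]
eef_rot: [2.423, 1.998, 0.002]
contact_force: [-2.5, 1.2, 13.1]
width: 0.0236
finger_force: 30.0
```

Call:
step_arm(
  commands=[
    {"dx": 0.5,"dy": -0.5,"dz": 0.5,"rx": 0,"ry": 0,"rz": 0,"gripper": 0},
    {"dx": 0.5,"dy": -0.5,"dz": 0,"rx": 0,"ry": 0,"rz": 0,"gripper": 0},
  ],
)

```text
t: 10.68
position: [0.6072, 0.1022, 0.2744]
eef_rot: [2.421, 1.997, 0.002]
contact_force: [-1.7, -2.2, 13.6]
width: 0.0231
finger_force: 30.0
```

Call:
step_arm(
  commands=[
    {"dx": 0.5,"dy": 1.5,"dz": 0,"rx": 0,"ry": 0,"rz": 0,"gripper": 0},
    {"dx": 0.5,"dy": 1.5,"dz": 0,"rx": 0,"ry": 0,"rz": 0,"gripper": 0},
  ],
)

```text
t: 10.92
position: [0.609, 0.1028, 0.2739]
eef_rot: [-2.423, -1.998, 0.004]
contact_force: [-5.4, 0.7, 15.4]
width: 0.0232
finger_force: 30.0
```

Call:
step_arm(
  commands=[
    {"dx": 1,"dy": 0,"dz": 0.5,"rx": 0,"ry": 0,"rz": 0,"gripper": 0},
    {"dx": 0,"dy": 0,"dz": 0,"rx": 0,"ry": 0,"rz": 0,"gripper": 0},
  ],
)

```text
t: 11.18
position: [0.6094, 0.1038, 0.2732]
eef_rot: [-2.424, -1.999, 0.003]
contact_force: [-4.7, -0.1, 14.6]
width: 0.023
finger_force: 30.0
```

Call:
step_arm(
  commands=[
    {"dx": 0,"dy": -1,"dz": 0,"rx": 0,"ry": 0,"rz": 0,"gripper": 0},
    {"dx": 0,"dy": 0,"dz": 0,"rx": 0,"ry": 0,"rz": 0,"gripper": 0},
  ],
)

```text
t: 11.42
position: [0.6089, 0.1038, 0.2733]
eef_rot: [2.423, 1.998, -0.001]
contact_force: [-3.2, -0.3, 12.3]
width: 0.0233
finger_force: 30.0
```

Call:
step_arm(
  commands=[
    {"dx": 1,"dy": 0,"dz": 0.5,"rx": 0,"ry": 0,"rz": 0,"gripper": 0},
    {"dx": 0,"dy": 0,"dz": 0,"rx": 0,"ry": 0,"rz": 0,"gripper": 0},
  ],
)

```text
t: 11.68
position: [0.6091, 0.1047, 0.2728]
eef_rot: [2.422, 1.998, -0.001]
contact_force: [-3.2, -0.8, 13.4]
width: 0.0231
finger_force: 30.1
```

```bash
python3 -c "
from h import *
im=r.capture('scene');cv2.imwrite('pics/e.png',cv2.resize(im[120:200,280:380],(800,600) and (750,600),interpolation=cv2.INTER_CUBIC)[:,:,::-1])"
```

```text
(no output)
```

View pics/e.png

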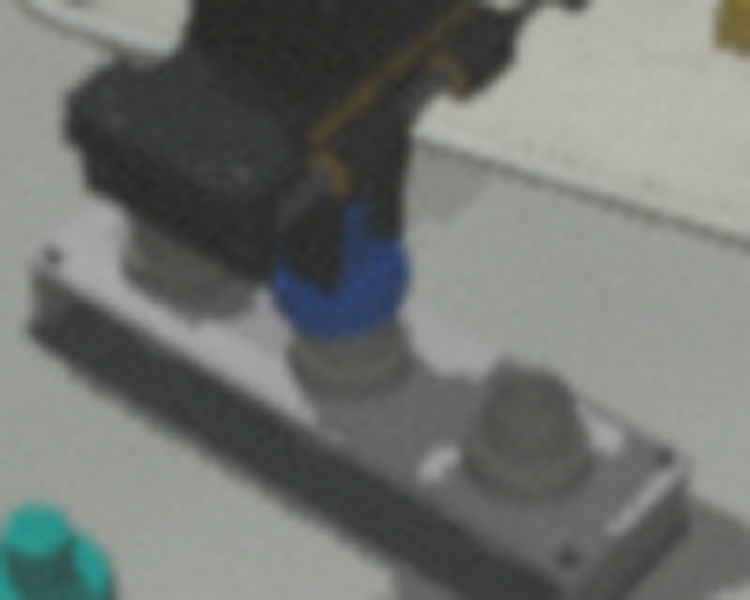

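The picture shows the cap on the middle tube, about 2–3 mm too far to the left (+y) and possibly slightly tilted. I'll lift, recentre and press gently.

Call:
step_arm(
  commands=[
    {"dx": 0,"dy": 0,"dz": -10,"rx": 0,"ry": 0,"rz": 0,"gripper": 0},
    {"dx": -4,"dy": 0,"dz": 0,"rx": 0,"ry": 0,"rz": 0,"gripper": 0},
    {"dx": 0,"dy": 0,"dz": 0,"rx": 0,"ry": 0,"rz": 0,"gripper": 0},
    {"dx": 0,"dy": 0,"dz": 0,"rx": 0,"ry": 0,"rz": 0,"gripper": 0},
  ],
)

```text
t: 12.22
position: [0.608, 0.1003, 0.2798]
eef_rot: [-2.424, -1.996, 0.003]
contact_force: [-0.6, -0.0, -0.4]
width: 0.0228
finger_force: 30.0
```

```bash
python3 go.py .6085 .0998 .2757; python3 -c "
from h import *
im=r.capture('scene');cv2.imwrite('pics/scene3.png',im[:,:,::-1])
for c,s,m in blobs(im)[:1]:
  o=r.get_obs()['position'];print(c,s,proj('scene',[o[0],o[1],o[2]-.2037+.009]))
  for y in range(s[1],s[1]+s[3]):
    x=np.where(m[y])[0];print(y,x.min(),x.max())
"
```

```text
t 12.22 pos [0.608  0.1003 0.2798] F [-0.6 -0.  -0.4] w 0.0228
shift now [-0.4  0.6  4.1] after turn [-0.4  0.6  4.1] rotvec [-0.0022  0.0008 -0.0002]
[326.87155963 157.22018349] [318 150  17  13 109] [326.24321644 155.45800145]
150 328 328
151 328 328
152 327 333
153 328 333
154 327 333
155 318 334
156 318 333
157 318 333
158 319 333
159 319 332
160 320 331
161 321 330
162 323 328
```

Call:
step_arm(
  commands=[
    {"dx": 0,"dy": 0,"dz": -8,"rx": 0,"ry": 0,"rz": 0,"gripper": 0},
    {"dx": -39,"dy": 0.5,"dz": 0,"rx": 0,"ry": 0,"rz": 0,"gripper": 0},
    {"dx": -39,"dy": 0,"dz": 0,"rx": 0,"ry": 0,"rz": 0,"gripper": 0},
    {"dx": 0,"dy": 0,"dz": 0,"rx": 0,"ry": 0,"rz": 0,"gripper": 0},
    {"dx": 0,"dy": 0,"dz": 9,"rx": 0,"ry": 0,"rz": 0,"gripper": 0},
  ],
)

```text
t: 12.9
position: [0.5942, 0.0238, 0.2802]
eef_rot: [2.425, 1.996, 0.001]
contact_force: [-0.4, 0.3, -0.3]
width: 0.0236
finger_force: 30.0
```

Call:
step_arm(
  commands=[
    {"dx": 0,"dy": 0,"dz": 2,"rx": 0,"ry": 0,"rz": 0,"gripper": 0},
    {"dx": 0,"dy": 0,"dz": 2,"rx": 0,"ry": 0,"rz": 0,"gripper": 0},
    {"dx": 0,"dy": 0,"dz": 1,"rx": 0,"ry": 0,"rz": 0,"gripper": 0},
  ],
)

```text
t: 13.28
position: [0.5937, 0.0243, 0.2743]
eef_rot: [-2.424, -1.998, 0.002]
contact_force: [-0.1, 0.6, -0.4]
width: 0.0235
finger_force: 30.0
```

Call:
step_arm(
  commands=[
    {"dx": 0,"dy": 0,"dz": 2,"rx": 0,"ry": 0,"rz": 0,"gripper": 0},
    {"dx": 0,"dy": 0,"dz": 1.5,"rx": 0,"ry": 0,"rz": 0,"gripper": 0},
    {"dx": 0,"dy": 0,"dz": 0,"rx": 0,"ry": 0,"rz": 0,"gripper": 0},
  ],
)

```text
t: 13.65
position: [0.5936, 0.0236, 0.271]
eef_rot: [-2.425, -1.997, 0.002]
contact_force: [-0.4, -0.5, -0.5]
width: 0.023
finger_force: 30.0
```

Call:
step_arm(
  commands=[
    {"dx": 0,"dy": 0,"dz": 1.5,"rx": 0,"ry": 0,"rz": 0,"gripper": 0},
    {"dx": 0,"dy": 0,"dz": 1.5,"rx": 0,"ry": 0,"rz": 0,"gripper": 0},
  ],
)

```text
t: 13.9
position: [0.5937, 0.0236, 0.268]
eef_rot: [-2.425, -1.997, 0.002]
contact_force: [0.9, -0.1, -0.1]
width: 0.0233
finger_force: 30.0
```

Call:
step_arm(
  commands=[
    {"dx": 0,"dy": 0,"dz": 2,"rx": 0,"ry": 0,"rz": 0,"gripper": 0},
    {"dx": 0,"dy": 0,"dz": 2,"rx": 0,"ry": 0,"rz": 0,"gripper": 0},
  ],
)

```text
t: 14.15
position: [0.5936, 0.0236, 0.2639]
eef_rot: [-2.425, -1.997, 0.002]
contact_force: [-0.5, -0.5, -0.6]
width: 0.0229
finger_force: 30.0
```

Call:
step_arm(
  commands=[
    {"dx": 0,"dy": 0,"dz": 1.5,"rx": 0,"ry": 0,"rz": 0,"gripper": 0},
    {"dx": 0,"dy": 0,"dz": 1.5,"rx": 0,"ry": 0,"rz": 0,"gripper": 0},
  ],
)

```text
t: 14.4
position: [0.5937, 0.0236, 0.2615]
eef_rot: [-2.425, -1.997, 0.002]
contact_force: [-2.7, -0.4, 9.4]
width: 0.0228
finger_force: 30.0
```

Call:
step_arm(
  commands=[
    {"dx": 0,"dy": 0,"dz": -2,"rx": 0,"ry": 0,"rz": 0,"gripper": 0},
    {"dx": 0,"dy": 1.5,"dz": 0,"rx": 0,"ry": 0,"rz": 0,"gripper": 0},
    {"dx": 0,"dy": 0,"dz": 0,"rx": 0,"ry": 0,"rz": 0,"gripper": 0},
  ],
)

```text
t: 14.78
position: [0.5953, 0.0233, 0.263]
eef_rot: [-2.425, -1.997, 0.002]
contact_force: [0.4, 0.4, -0.8]
width: 0.0234
finger_force: 30.0
```

Call:
step_arm(
  commands=[
    {"dx": 0,"dy": 1,"dz": 0,"rx": 0,"ry": 0,"rz": 0,"gripper": 0},
    {"dx": 0,"dy": 0,"dz": 0,"rx": 0,"ry": 0,"rz": 0,"gripper": 0},
  ],
)

```text
t: 15.02
position: [0.5962, 0.0232, 0.263]
eef_rot: [-2.425, -1.997, 0.002]
contact_force: [-0.7, -0.1, -0.4]
width: 0.0234
finger_force: 30.0
```

Call:
step_arm(
  commands=[
    {"dx": 0,"dy": -4,"dz": 0,"rx": 0,"ry": 0,"rz": 0,"gripper": 0},
    {"dx": 0,"dy": 0,"dz": 0,"rx": 0,"ry": 0,"rz": 0,"gripper": 0},
  ],
)

```text
t: 15.28
position: [0.5923, 0.0239, 0.2631]
eef_rot: [2.424, 1.997, -0.001]
contact_force: [1.5, -0.6, -1.2]
width: 0.0231
finger_force: 30.0
```

Call:
step_arm(
  commands=[
    {"dx": 0,"dy": -1.5,"dz": 0,"rx": 0,"ry": 0,"rz": 0,"gripper": 0},
    {"dx": 0,"dy": 0,"dz": 0,"rx": 0,"ry": 0,"rz": 0,"gripper": 0},
  ],
)

```text
t: 15.52
position: [0.5917, 0.0239, 0.2633]
eef_rot: [2.423, 1.995, 0.002]
contact_force: [5.4, -1.7, -4.0]
width: 0.0233
finger_force: 30.0
```

Call:
step_arm(
  commands=[
    {"dx": 0,"dy": 3,"dz": 0,"rx": 0,"ry": 0,"rz": 0,"gripper": 0},
    {"dx": 0,"dy": 3,"dz": 0,"rx": 0,"ry": 0,"rz": 0,"gripper": 0},
    {"dx": 0,"dy": 1,"dz": 0,"rx": 0,"ry": 0,"rz": 0,"gripper": 0},
    {"dx": 0,"dy": 0,"dz": 0,"rx": 0,"ry": 0,"rz": 0,"gripper": 0},
  ],
)

```text
t: 16.02
position: [0.5973, 0.023, 0.2629]
eef_rot: [-2.424, -1.996, 0.003]
contact_force: [0.2, 0.0, -0.9]
width: 0.023
finger_force: 30.0
```

Call:
step_arm(
  commands=[
    {"dx": 0,"dy": 1,"dz": 0,"rx": 0,"ry": 0,"rz": 0,"gripper": 0},
    {"dx": 0,"dy": 0,"dz": 0,"rx": 0,"ry": 0,"rz": 0,"gripper": 0},
  ],
)

```text
t: 16.27
position: [0.5979, 0.0229, 0.2628]
eef_rot: [-2.423, -1.996, 0.005]
contact_force: [-1.7, 0.5, -0.0]
width: 0.0234
finger_force: 30.0
```

Play across the narrow tube is about 5.6 mm, so this is the 36 mm cap and it belongs on the middle tube. I'll release it so it levels, then regrasp.

Call:
step_arm(
  commands=[
    {"dx": 0,"dy": -3.2,"dz": 1.5,"rx": 0,"ry": 0,"rz": 0,"gripper": 0},
    {"dx": 0,"dy": 0,"dz": 0,"rx": 0,"ry": 0,"rz": 0,"gripper": 0.45},
    {"dx": 0,"dy": 0,"dz": 0,"rx": 0,"ry": 0,"rz": 0,"gripper": 0.45},
    {"dx": 0,"dy": 0,"dz": 0,"rx": 0,"ry": 0,"rz": 0,"gripper": 0.45},
    {"dx": 0,"dy": 0,"dz": 0,"rx": 0,"ry": 0,"rz": 0,"gripper": 0},
  ],
)

```text
t: 16.9
position: [0.5955, 0.0233, 0.2616]
eef_rot: [-2.425, -1.997, 0.002]
contact_force: [-0.0, 0.7, -0.0]
width: 0.0341
finger_force: 0.0
```

Call:
step_arm(
  commands=[
    {"dx": 0,"dy": 0,"dz": 0,"rx": 0,"ry": 0,"rz": 0,"gripper": 0},
    {"dx": 0,"dy": 0,"dz": 0,"rx": 0,"ry": 0,"rz": 0,"gripper": 0},
    {"dx": 0,"dy": 0,"dz": 0,"rx": 0,"ry": 0,"rz": 0,"gripper": 0},
    {"dx": 0,"dy": 0,"dz": -1.5,"rx": 0,"ry": 0,"rz": 0,"gripper": 0},
    {"dx": 2,"dy": 0,"dz": 0,"rx": 0,"ry": 0,"rz": 0,"gripper": 0},
  ],
)

```text
t: 17.52
position: [0.5957, 0.0249, 0.263]
eef_rot: [2.424, 1.998, -0.004]
contact_force: [-0.7, -4.6, -2.5]
width: 0.0233
finger_force: 30.0
```

Call:
step_arm(
  commands=[
    {"dx": 1,"dy": 0,"dz": 0,"rx": 0,"ry": 0,"rz": 0,"gripper": 0},
    {"dx": 0,"dy": 0,"dz": 0,"rx": 0,"ry": 0,"rz": 0,"gripper": 0},
  ],
)

```text
t: 17.77
position: [0.5958, 0.0253, 0.2629]
eef_rot: [2.423, 1.998, -0.006]
contact_force: [-1.6, -5.9, -1.0]
width: 0.0233
finger_force: 30.0
```

Call:
step_arm(
  commands=[
    {"dx": -4,"dy": 0,"dz": 0,"rx": 0,"ry": 0,"rz": 0,"gripper": 0},
    {"dx": -2,"dy": 0,"dz": 0,"rx": 0,"ry": 0,"rz": 0,"gripper": 0},
    {"dx": 0,"dy": 0,"dz": 0,"rx": 0,"ry": 0,"rz": 0,"gripper": 0},
  ],
)

```text
t: 18.15
position: [0.5948, 0.0204, 0.2631]
eef_rot: [-2.425, -1.996, 0.001]
contact_force: [-0.7, 1.4, -1.0]
width: 0.0229
finger_force: 30.0
```

Call:
step_arm(
  commands=[
    {"dx": -1,"dy": 0,"dz": 0,"rx": 0,"ry": 0,"rz": 0,"gripper": 0},
    {"dx": 0,"dy": 0,"dz": 0,"rx": 0,"ry": 0,"rz": 0,"gripper": 0},
  ],
)

```text
t: 18.4
position: [0.5946, 0.0195, 0.2631]
eef_rot: [-2.425, -1.997, 0.002]
contact_force: [-0.4, -0.3, -1.2]
width: 0.0227
finger_force: 30.0
```

Call:
step_arm(
  commands=[
    {"dx": -1,"dy": 0,"dz": 0,"rx": 0,"ry": 0,"rz": 0,"gripper": 0},
    {"dx": 0,"dy": 0,"dz": 0,"rx": 0,"ry": 0,"rz": 0,"gripper": 0},
  ],
)

```text
t: 18.65
position: [0.5945, 0.0188, 0.263]
eef_rot: [-2.425, -1.996, 0.0]
contact_force: [1.4, 2.7, -2.4]
width: 0.0231
finger_force: 30.0
```

Call:
step_arm(
  commands=[
    {"dx": -1,"dy": 0,"dz": 0,"rx": 0,"ry": 0,"rz": 0,"gripper": 0},
    {"dx": 0,"dy": 0,"dz": 0,"rx": 0,"ry": 0,"rz": 0,"gripper": 0},
  ],
)

```text
t: 18.9
position: [0.5944, 0.0183, 0.2628]
eef_rot: [-2.425, -1.995, -0.001]
contact_force: [1.6, 6.5, -2.4]
width: 0.0232
finger_force: 30.0
```

Call:
step_arm(
  commands=[
    {"dx": 3.5,"dy": 0,"dz": 0,"rx": 0,"ry": 0,"rz": 0,"gripper": 0},
    {"dx": 0,"dy": 0,"dz": -15,"rx": 0,"ry": 0,"rz": 0,"gripper": 0},
    {"dx": 0,"dy": 0,"dz": -12,"rx": 0,"ry": 0,"rz": 0,"gripper": 0},
    {"dx": 39,"dy": 0,"dz": 0,"rx": 0,"ry": 0,"rz": 0,"gripper": 0},
    {"dx": 39,"dy": 0,"dz": 0,"rx": 0,"ry": 0,"rz": 0,"gripper": 0},
  ],
)

```text
t: 19.52
position: [0.6105, 0.0973, 0.2917]
eef_rot: [2.426, 1.994, 0.0]
contact_force: [0.1, -0.0, -0.3]
width: 0.0234
finger_force: 30.0
```

Call:
step_arm(
  commands=[
    {"dx": 0,"dy": 0,"dz": 0,"rx": 0,"ry": 0,"rz": 0,"gripper": 0},
    {"dx": 0,"dy": 0,"dz": 8,"rx": 0,"ry": 0,"rz": 0,"gripper": 0},
    {"dx": 0,"dy": 0,"dz": 0,"rx": 0,"ry": 0,"rz": 0,"gripper": 0},
  ],
)

```text
t: 19.9
position: [0.6095, 0.0964, 0.2813]
eef_rot: [-2.425, -1.995, 0.005]
contact_force: [-0.5, -0.2, -0.1]
width: 0.0233
finger_force: 30.0
```

```bash
python3 go.py .6096 .0983 .2757
```

```text
t 19.9 pos [0.6095 0.0964 0.2813] F [-0.5 -0.2 -0.1] w 0.0233
shift now [ 1.9 -0.2  5.6] after turn [ 1.9 -0.2  5.6] rotvec [-0.0029  0.0014 -0.0011]
```

Call:
step_arm(
  commands=[
    {"dx": 1.9,"dy": -0.2,"dz": 0,"rx": 0,"ry": 0,"rz": 0,"gripper": 0},
    {"dx": 0,"dy": 0,"dz": 4,"rx": 0,"ry": 0,"rz": 0,"gripper": 0},
    {"dx": 0,"dy": 0,"dz": 2,"rx": 0,"ry": 0,"rz": 0,"gripper": 0},
    {"dx": 0,"dy": 0,"dz": 2,"rx": 0,"ry": 0,"rz": 0,"gripper": 0},
  ],
)

```text
t: 20.4
position: [0.6101, 0.0992, 0.2738]
eef_rot: [-2.425, -1.997, 0.002]
contact_force: [-0.6, 0.1, -0.3]
width: 0.0228
finger_force: 30.0
```

Call:
step_arm(
  commands=[
    {"dx": 0,"dy": 0,"dz": 1,"rx": 0,"ry": 0,"rz": 0,"gripper": 0},
    {"dx": 0,"dy": 0,"dz": 0,"rx": 0,"ry": 0,"rz": 0,"gripper": 0},
  ],
)

```text
t: 20.65
position: [0.61, 0.0993, 0.2729]
eef_rot: [-2.425, -1.997, 0.003]
contact_force: [-0.6, -0.5, -0.7]
width: 0.0234
finger_force: 30.0
```

No contact force with the rim at 69 mm, so it is going on. I'll continue.

Call:
step_arm(
  commands=[
    {"dx": -0.5,"dy": 0,"dz": 2,"rx": 0,"ry": 0,"rz": 0,"gripper": 0},
    {"dx": 0,"dy": 0,"dz": 2,"rx": 0,"ry": 0,"rz": 0,"gripper": 0},
    {"dx": 0,"dy": 0,"dz": 1,"rx": 0,"ry": 0,"rz": 0,"gripper": 0},
  ],
)

```text
t: 21.02
position: [0.6099, 0.0988, 0.2678]
eef_rot: [-2.425, -1.997, 0.002]
contact_force: [0.1, -0.4, -0.4]
width: 0.0231
finger_force: 30.0
```

Call:
step_arm(
  commands=[
    {"dx": 0,"dy": 0,"dz": 2,"rx": 0,"ry": 0,"rz": 0,"gripper": 0},
    {"dx": 0,"dy": 0,"dz": 2,"rx": 0,"ry": 0,"rz": 0,"gripper": 0},
    {"dx": 0,"dy": 0,"dz": 1,"rx": 0,"ry": 0,"rz": 0,"gripper": 0},
  ],
)

```text
t: 21.4
position: [0.6099, 0.0988, 0.2628]
eef_rot: [-2.425, -1.997, 0.002]
contact_force: [-0.8, -0.9, 1.0]
width: 0.0234
finger_force: 30.0
```

Call:
step_arm(
  commands=[
    {"dx": 0,"dy": 0,"dz": 1.5,"rx": 0,"ry": 0,"rz": 0,"gripper": 0},
    {"dx": 0,"dy": 0,"dz": 1,"rx": 0,"ry": 0,"rz": 0,"gripper": 0},
  ],
)

```text
t: 21.65
position: [0.6099, 0.0987, 0.2615]
eef_rot: [-2.425, -1.997, 0.002]
contact_force: [-3.2, -1.6, 10.4]
width: 0.0235
finger_force: 30.0
```

Call:
step_arm(
  commands=[
    {"dx": 0,"dy": 0,"dz": -0.5,"rx": 0,"ry": 0,"rz": 0,"gripper": 0.9},
    {"dx": 0,"dy": 0,"dz": 0,"rx": 0,"ry": 0,"rz": 0,"gripper": 0.9},
    {"dx": 0,"dy": 0,"dz": 0,"rx": 0,"ry": 0,"rz": 0,"gripper": 0.9},
    {"dx": 0,"dy": 0,"dz": -20,"rx": 0,"ry": 0,"rz": 0,"gripper": 0.9},
    {"dx": 0,"dy": 0,"dz": -20,"rx": 0,"ry": 0,"rz": 0,"gripper": 0.9},
  ],
)

```text
t: 22.28
position: [0.61, 0.0989, 0.3009]
eef_rot: [-2.424, -1.996, 0.003]
contact_force: [0.3, 0.0, 0.2]
width: 0.065
finger_force: 0.0
```

```bash
python3 go.py .430 .081 .2037
```

```text
t 22.27 pos [0.61   0.0989 0.3009] F [0.3 0.  0.2] w 0.065
shift now [ -52.  -173.    97.6] after turn [ -52.1 -173.2   97.2] rotvec [-0.0019  0.0007 -0.    ]
```

Call:
step_arm(
  commands=[
    {"dx": -13,"dy": -43.3,"dz": 0,"rx": 0,"ry": 0,"rz": 0,"gripper": 0.9},
    {"dx": -13,"dy": -43.3,"dz": 0,"rx": 0,"ry": 0,"rz": 0,"gripper": 0.9},
    {"dx": -13,"dy": -43.3,"dz": 0,"rx": 0,"ry": 0,"rz": 0,"gripper": 0.9},
    {"dx": -13,"dy": -43.3,"dz": 20,"rx": 0,"ry": 0,"rz": 0,"gripper": 0.9},
    {"dx": 0,"dy": 0,"dz": 20,"rx": 0,"ry": 0,"rz": 0,"gripper": 0.9},
  ],
)

```text
t: 22.9
position: [0.4259, 0.0813, 0.2611]
eef_rot: [-2.422, -1.995, 0.008]
contact_force: [0.6, 0.3, 0.3]
width: 0.0783
finger_force: 0.0
```

Call:
step_arm(
  commands=[
    {"dx": 0,"dy": 0,"dz": 0,"rx": 0,"ry": 0,"rz": 0,"gripper": 0.9},
    {"dx": 0,"dy": 0,"dz": 0,"rx": 0,"ry": 0,"rz": 0,"gripper": 0.9},
  ],
)

```text
t: 23.15
position: [0.4311, 0.081, 0.2616]
eef_rot: [2.424, 1.996, 0.0]
contact_force: [-0.5, -0.1, 0.2]
width: 0.0787
finger_force: 0.0
```

```bash
python3 go.py .430 .081 .2037
```

```text
t 23.15 pos [0.4311 0.081  0.2616] F [-0.5 -0.1  0.2] w 0.0787
shift now [-0.1 -1.1 57.9] after turn [-0.2 -1.1 57.9] rotvec [ 0.0009  0.0004 -0.    ]
```

Call:
step_arm(
  commands=[
    {"dx": 0,"dy": -1,"dz": 25,"rx": 0,"ry": 0,"rz": 0,"gripper": 0.9},
    {"dx": 0,"dy": 0,"dz": 25,"rx": 0,"ry": 0,"rz": 0,"gripper": 0.9},
    {"dx": 0,"dy": 0,"dz": 7.5,"rx": 0,"ry": 0,"rz": 0,"gripper": 0.5},
    {"dx": 0,"dy": 0,"dz": 0,"rx": 0,"ry": 0,"rz": 0,"gripper": 0},
    {"dx": 0,"dy": 0,"dz": 0,"rx": 0,"ry": 0,"rz": 0,"gripper": 0},
  ],
)

```text
t: 23.78
position: [0.4294, 0.0812, 0.2044]
eef_rot: [2.424, 1.997, 0.0]
contact_force: [0.1, 0.4, 0.8]
width: 0.0556
finger_force: 0.0
```

Call:
step_arm(
  commands=[
    {"dx": 0,"dy": 0,"dz": 0,"rx": 0,"ry": 0,"rz": 0,"gripper": 0},
    {"dx": 0,"dy": 0,"dz": 0,"rx": 0,"ry": 0,"rz": 0,"gripper": 0},
    {"dx": 0,"dy": 0,"dz": 0,"rx": 0,"ry": 0,"rz": 0,"gripper": 0},
    {"dx": 0,"dy": 0,"dz": 0,"rx": 0,"ry": 0,"rz": 0,"gripper": 0},
    {"dx": 0,"dy": 0,"dz": 0,"rx": 0,"ry": 0,"rz": 0,"gripper": 0},
  ],
)

```text
t: 24.4
position: [0.4293, 0.0811, 0.204]
eef_rot: [2.425, 1.997, -0.0]
contact_force: [0.5, 0.1, 3.9]
width: 0.0231
finger_force: 30.0
```

```bash
python3 go.py .625 .1755 .300
```

```text
t 24.4 pos [0.4293 0.0811 0.204 ] F [0.5 0.1 3.9] w 0.0231
shift now [130.1 174.  -96. ] after turn [130.1 173.9 -96. ] rotvec [0.0004 0.0005 0.    ]
```

Call:
step_arm(
  commands=[
    {"dx": 0,"dy": 0,"dz": -45,"rx": 0,"ry": 0,"rz": 0,"gripper": 0},
    {"dx": 0,"dy": 0,"dz": -45,"rx": 0,"ry": 0,"rz": 0,"gripper": 0},
    {"dx": 26,"dy": 35,"dz": -36,"rx": 0,"ry": 0,"rz": 0,"gripper": 0},
    {"dx": 26,"dy": 35,"dz": 0,"rx": 0,"ry": 0,"rz": 0,"gripper": 0},
    {"dx": 26,"dy": 35,"dz": 0,"rx": 0,"ry": 0,"rz": 0,"gripper": 0},
  ],
)

```text
t: 25.02
position: [0.5477, 0.1382, 0.3301]
eef_rot: [-2.425, -1.997, 0.002]
contact_force: [0.4, 0.4, -0.8]
width: 0.0229
finger_force: 30.0
```

Call:
step_arm(
  commands=[
    {"dx": 26,"dy": 35,"dz": 0,"rx": 0,"ry": 0,"rz": 0,"gripper": 0},
    {"dx": 26,"dy": 35,"dz": 0,"rx": 0,"ry": 0,"rz": 0,"gripper": 0},
    {"dx": 0,"dy": 0,"dz": 20,"rx": 0,"ry": 0,"rz": 0,"gripper": 0},
    {"dx": 0,"dy": 0,"dz": 20,"rx": 0,"ry": 0,"rz": 0,"gripper": 0},
    {"dx": 0,"dy": 0,"dz": 0,"rx": 0,"ry": 0,"rz": 0,"gripper": 0},
  ],
)

```text
t: 25.65
position: [0.6244, 0.1752, 0.2868]
eef_rot: [-2.422, -1.995, 0.011]
contact_force: [-0.5, -0.0, -0.4]
width: 0.0233
finger_force: 30.0
```

```bash
python3 go.py .6248 .1763 .276
```

```text
t 25.65 pos [0.6244 0.1752 0.2868] F [-0.5 -0.  -0.4] w 0.0233
shift now [ 1.2  0.2 10.8] after turn [ 1.2  0.2 10.8] rotvec [-0.0076  0.0027  0.0001]
```

Call:
step_arm(
  commands=[
    {"dx": 0.8,"dy": 0,"dz": 0,"rx": 0,"ry": 0,"rz": 0,"gripper": 0},
    {"dx": 0,"dy": 0,"dz": 5,"rx": 0,"ry": 0,"rz": 0,"gripper": 0},
    {"dx": 0,"dy": 0,"dz": 0,"rx": 0,"ry": 0,"rz": 0,"gripper": 0},
  ],
)

```text
t: 26.02
position: [0.6258, 0.176, 0.2847]
eef_rot: [-2.425, -1.997, 0.002]
contact_force: [-0.8, -0.1, -0.5]
width: 0.0236
finger_force: 30.0
```

```bash
python3 go.py .6248 .1763 .276
```

```text
t 26.02 pos [0.6258 0.176  0.2847] F [-0.8 -0.1 -0.5] w 0.0236
shift now [ 0.1 -1.1  8.7] after turn [ 0.1 -1.1  8.7] rotvec [-0.0009  0.0007 -0.    ]
```

Call:
step_arm(
  commands=[
    {"dx": 0,"dy": -1,"dz": 5,"rx": 0,"ry": 0,"rz": 0,"gripper": 0},
    {"dx": 0,"dy": 0,"dz": 3,"rx": 0,"ry": 0,"rz": 0,"gripper": 0},
    {"dx": 0,"dy": 0,"dz": 1.5,"rx": 0,"ry": 0,"rz": 0,"gripper": 0},
  ],
)

```text
t: 26.4
position: [0.6248, 0.1762, 0.2746]
eef_rot: [-2.425, -1.997, 0.002]
contact_force: [0.1, -0.4, -0.0]
width: 0.0235
finger_force: 30.0
```

Call:
step_arm(
  commands=[
    {"dx": 0,"dy": 0,"dz": 1,"rx": 0,"ry": 0,"rz": 0,"gripper": 0},
    {"dx": 0,"dy": 0,"dz": 0,"rx": 0,"ry": 0,"rz": 0,"gripper": 0},
  ],
)

```text
t: 26.65
position: [0.6249, 0.1762, 0.2739]
eef_rot: [-2.425, -1.997, 0.002]
contact_force: [0.1, 0.4, -0.1]
width: 0.0231
finger_force: 30.0
```

Call:
step_arm(
  commands=[
    {"dx": 0,"dy": 0,"dz": 2,"rx": 0,"ry": 0,"rz": 0,"gripper": 0},
    {"dx": 0,"dy": 0,"dz": 2,"rx": 0,"ry": 0,"rz": 0,"gripper": 0},
    {"dx": 0,"dy": 0,"dz": 1,"rx": 0,"ry": 0,"rz": 0,"gripper": 0},
  ],
)

```text
t: 27.02
position: [0.6248, 0.1762, 0.2688]
eef_rot: [-2.425, -1.997, 0.002]
contact_force: [0.0, 0.8, -1.1]
width: 0.0234
finger_force: 30.0
```

Call:
step_arm(
  commands=[
    {"dx": 0,"dy": 0,"dz": 2,"rx": 0,"ry": 0,"rz": 0,"gripper": 0},
    {"dx": 0,"dy": 0,"dz": 2,"rx": 0,"ry": 0,"rz": 0,"gripper": 0},
    {"dx": 0,"dy": 0,"dz": 1,"rx": 0,"ry": 0,"rz": 0,"gripper": 0},
  ],
)

```text
t: 27.4
position: [0.6248, 0.1762, 0.2638]
eef_rot: [-2.425, -1.997, 0.002]
contact_force: [-1.1, 0.3, -0.6]
width: 0.0234
finger_force: 30.0
```

Call:
step_arm(
  commands=[
    {"dx": 0,"dy": 0,"dz": 1.5,"rx": 0,"ry": 0,"rz": 0,"gripper": 0},
    {"dx": 0,"dy": 0,"dz": 1.5,"rx": 0,"ry": 0,"rz": 0,"gripper": 0},
  ],
)

```text
t: 27.65
position: [0.6249, 0.1762, 0.262]
eef_rot: [-2.425, -1.997, 0.002]
contact_force: [-4.1, -0.1, 12.0]
width: 0.0232
finger_force: 30.0
```

The left cap is seated (the rim is at 58 mm, 14 mm down). I'll release it and go for the third cap.

Call:
step_arm(
  commands=[
    {"dx": 0,"dy": 0,"dz": -0.5,"rx": 0,"ry": 0,"rz": 0,"gripper": 0.9},
    {"dx": 0,"dy": 0,"dz": 0,"rx": 0,"ry": 0,"rz": 0,"gripper": 0.9},
    {"dx": 0,"dy": 0,"dz": 0,"rx": 0,"ry": 0,"rz": 0,"gripper": 0.9},
    {"dx": 0,"dy": 0,"dz": -30,"rx": 0,"ry": 0,"rz": 0,"gripper": 0.9},
    {"dx": 0,"dy": 0,"dz": -20,"rx": 0,"ry": 0,"rz": 0,"gripper": 0.9},
  ],
)

```text
t: 28.28
position: [0.6252, 0.1762, 0.3121]
eef_rot: [2.425, 1.997, -0.001]
contact_force: [0.3, -0.1, -0.1]
width: 0.0648
finger_force: 0.0
```

```bash
python3 go.py .4513 -.0165 .2037
```

```text
t 28.27 pos [0.6252 0.1762 0.3121] F [ 0.3 -0.1 -0.1] w 0.0648
shift now [-222.5 -133.7  108.6] after turn [-222.5 -133.7  108.4] rotvec [-0.0003  0.0004 -0.0001]
```

Call:
step_arm(
  commands=[
    {"dx": -37,"dy": -22.3,"dz": 0,"rx": 0,"ry": 0,"rz": 0,"gripper": 0.9},
    {"dx": -37,"dy": -22.3,"dz": 0,"rx": 0,"ry": 0,"rz": 0,"gripper": 0.9},
    {"dx": -37,"dy": -22.3,"dz": 0,"rx": 0,"ry": 0,"rz": 0,"gripper": 0.9},
    {"dx": -37,"dy": -22.3,"dz": 0,"rx": 0,"ry": 0,"rz": 0,"gripper": 0.9},
    {"dx": -37,"dy": -22.3,"dz": 0,"rx": 0,"ry": 0,"rz": 0,"gripper": 0.9},
  ],
)

```text
t: 28.9
position: [0.4793, 0.0152, 0.3118]
eef_rot: [2.424, 1.997, -0.001]
contact_force: [-0.2, -0.4, 0.0]
width: 0.0784
finger_force: 0.0
```

Call:
step_arm(
  commands=[
    {"dx": -37,"dy": -22.3,"dz": 20,"rx": 0,"ry": 0,"rz": 0,"gripper": 0.9},
    {"dx": 0,"dy": 0,"dz": 25,"rx": 0,"ry": 0,"rz": 0,"gripper": 0.9},
    {"dx": 0,"dy": 0,"dz": 0,"rx": 0,"ry": 0,"rz": 0,"gripper": 0.9},
    {"dx": 0,"dy": 0,"dz": 0,"rx": 0,"ry": 0,"rz": 0,"gripper": 0.9},
  ],
)

```text
t: 29.4
position: [0.4516, -0.0159, 0.2671]
eef_rot: [2.424, 1.997, -0.001]
contact_force: [0.4, -0.4, 0.3]
width: 0.0784
finger_force: 0.0
```

```bash
python3 go.py .4513 -.0165 .2037
```

```text
t 29.4 pos [ 0.4516 -0.0159  0.2671] F [ 0.4 -0.4  0.3] w 0.0784
shift now [-0.6 -0.2 63.4] after turn [-0.6 -0.2 63.4] rotvec [0.0001 0.0008 0.0005]
```

Call:
step_arm(
  commands=[
    {"dx": -0.6,"dy": 0,"dz": 30,"rx": 0,"ry": 0,"rz": 0,"gripper": 0.9},
    {"dx": 0,"dy": 0,"dz": 25,"rx": 0,"ry": 0,"rz": 0,"gripper": 0.9},
    {"dx": 0,"dy": 0,"dz": 8,"rx": 0,"ry": 0,"rz": 0,"gripper": 0.5},
    {"dx": 0,"dy": 0,"dz": 0,"rx": 0,"ry": 0,"rz": 0,"gripper": 0},
    {"dx": 0,"dy": 0,"dz": 0,"rx": 0,"ry": 0,"rz": 0,"gripper": 0},
  ],
)

```text
t: 30.02
position: [0.4512, -0.0166, 0.2046]
eef_rot: [2.424, 1.997, -0.0]
contact_force: [-0.3, -0.7, 1.0]
width: 0.056
finger_force: 0.0
```

Call:
step_arm(
  commands=[
    {"dx": 0,"dy": 0,"dz": 0,"rx": 0,"ry": 0,"rz": 0,"gripper": 0},
    {"dx": 0,"dy": 0,"dz": 0,"rx": 0,"ry": 0,"rz": 0,"gripper": 0},
    {"dx": 0,"dy": 0,"dz": 0,"rx": 0,"ry": 0,"rz": 0,"gripper": 0},
    {"dx": 0,"dy": 0,"dz": 0,"rx": 0,"ry": 0,"rz": 0,"gripper": 0},
    {"dx": 0,"dy": 0,"dz": 0,"rx": 0,"ry": 0,"rz": 0,"gripper": 0},
  ],
)

```text
t: 30.65
position: [0.4511, -0.0167, 0.204]
eef_rot: [2.425, 1.997, -0.001]
contact_force: [0.7, -0.6, 3.9]
width: 0.0228
finger_force: 30.0
```

Call:
step_arm(
  commands=[
    {"dx": 0,"dy": 0,"dz": -45,"rx": 0,"ry": 0,"rz": 0,"gripper": 0},
    {"dx": 0,"dy": 0,"dz": -45,"rx": 0,"ry": 0,"rz": 0,"gripper": 0},
    {"dx": 0,"dy": 0,"dz": 0,"rx": 0,"ry": 0,"rz": 0,"gripper": 0},
  ],
)

```text
t: 31.02
position: [0.4515, -0.0167, 0.2961]
eef_rot: [2.421, 1.994, 0.003]
contact_force: [0.8, 0.9, -0.7]
width: 0.0233
finger_force: 30.0
```

```bash
python3 go.py .5949 .0232 .2757
```

```text
t 31.02 pos [ 0.4515 -0.0167  0.2961] F [ 0.8  0.9 -0.7] w 0.0233
shift now [ 66.6 133.   20.9] after turn [ 66.6 133.1  20.4] rotvec [0.0049 0.0012 0.0002]
```

Call:
step_arm(
  commands=[
    {"dx": 16.6,"dy": 33.3,"dz": 0,"rx": 0,"ry": 0,"rz": 0,"gripper": 0},
    {"dx": 16.6,"dy": 33.3,"dz": 0,"rx": 0,"ry": 0,"rz": 0,"gripper": 0},
    {"dx": 16.6,"dy": 33.3,"dz": 0,"rx": 0,"ry": 0,"rz": 0,"gripper": 0},
    {"dx": 16.6,"dy": 33.3,"dz": 0,"rx": 0,"ry": 0,"rz": 0,"gripper": 0},
    {"dx": 0,"dy": 0,"dz": 10,"rx": 0,"ry": 0,"rz": 0,"gripper": 0},
  ],
)

```text
t: 31.65
position: [0.5965, 0.0235, 0.2824]
eef_rot: [2.423, 1.997, 0.001]
contact_force: [0.1, -0.3, -1.4]
width: 0.0231
finger_force: 30.0
```

Call:
step_arm(
  commands=[
    {"dx": 0,"dy": 0,"dz": 0,"rx": 0,"ry": 0,"rz": 0,"gripper": 0},
    {"dx": 0,"dy": 0,"dz": 0,"rx": 0,"ry": 0,"rz": 0,"gripper": 0},
    {"dx": 0,"dy": 0,"dz": 0,"rx": 0,"ry": 0,"rz": 0,"gripper": 0},
  ],
)

```text
t: 32.02
position: [0.5937, 0.0228, 0.2836]
eef_rot: [-2.425, -1.996, 0.003]
contact_force: [0.5, 0.2, -0.7]
width: 0.0233
finger_force: 30.0
```

```bash
python3 go.py .5949 .0232 .276
```

```text
t 32.02 pos [0.5937 0.0228 0.2836] F [ 0.5  0.2 -0.7] w 0.0233
shift now [0.6 1.1 7.6] after turn [0.6 1.1 7.6] rotvec [-0.0018  0.0008 -0.0005]
```

Call:
step_arm(
  commands=[
    {"dx": 0.5,"dy": 0.9,"dz": 5,"rx": 0,"ry": 0,"rz": 0,"gripper": 0},
    {"dx": 0,"dy": 0,"dz": 2.5,"rx": 0,"ry": 0,"rz": 0,"gripper": 0},
    {"dx": 0,"dy": 0,"dz": 1.5,"rx": 0,"ry": 0,"rz": 0,"gripper": 0},
  ],
)

```text
t: 32.4
position: [0.5952, 0.0233, 0.2743]
eef_rot: [-2.425, -1.997, 0.002]
contact_force: [-0.1, -1.3, -0.2]
width: 0.023
finger_force: 30.0
```

Call:
step_arm(
  commands=[
    {"dx": 0,"dy": 0,"dz": 1,"rx": 0,"ry": 0,"rz": 0,"gripper": 0},
    {"dx": 0,"dy": 0,"dz": 0,"rx": 0,"ry": 0,"rz": 0,"gripper": 0},
  ],
)

```text
t: 32.65
position: [0.5953, 0.0233, 0.2735]
eef_rot: [-2.425, -1.997, 0.002]
contact_force: [-0.5, -0.0, -0.6]
width: 0.0232
finger_force: 30.0
```

Call:
step_arm(
  commands=[
    {"dx": 0,"dy": 0,"dz": 2,"rx": 0,"ry": 0,"rz": 0,"gripper": 0},
    {"dx": 0,"dy": 0,"dz": 2,"rx": 0,"ry": 0,"rz": 0,"gripper": 0},
    {"dx": 0,"dy": 0,"dz": 1,"rx": 0,"ry": 0,"rz": 0,"gripper": 0},
  ],
)

```text
t: 33.02
position: [0.5953, 0.0233, 0.2683]
eef_rot: [-2.425, -1.997, 0.002]
contact_force: [-0.8, -0.4, -1.2]
width: 0.0231
finger_force: 30.0
```

Call:
step_arm(
  commands=[
    {"dx": 0,"dy": 0,"dz": 2,"rx": 0,"ry": 0,"rz": 0,"gripper": 0},
    {"dx": 0,"dy": 0,"dz": 2,"rx": 0,"ry": 0,"rz": 0,"gripper": 0},
    {"dx": 0,"dy": 0,"dz": 1,"rx": 0,"ry": 0,"rz": 0,"gripper": 0},
  ],
)

```text
t: 33.4
position: [0.5953, 0.0233, 0.2634]
eef_rot: [-2.425, -1.997, 0.002]
contact_force: [-1.0, 0.8, -0.4]
width: 0.0232
finger_force: 30.0
```

Call:
step_arm(
  commands=[
    {"dx": 0,"dy": 0,"dz": 1.5,"rx": 0,"ry": 0,"rz": 0,"gripper": 0},
    {"dx": 0,"dy": 0,"dz": 1,"rx": 0,"ry": 0,"rz": 0,"gripper": 0},
  ],
)

```text
t: 33.65
position: [0.5953, 0.0233, 0.262]
eef_rot: [-2.425, -1.997, 0.002]
contact_force: [-2.8, 0.3, 10.4]
width: 0.0232
finger_force: 30.0
```

All three are home. I'll release, back off and check.

Call:
step_arm(
  commands=[
    {"dx": 0,"dy": 0,"dz": -0.5,"rx": 0,"ry": 0,"rz": 0,"gripper": 0.9},
    {"dx": 0,"dy": 0,"dz": 0,"rx": 0,"ry": 0,"rz": 0,"gripper": 0.9},
    {"dx": 0,"dy": 0,"dz": 0,"rx": 0,"ry": 0,"rz": 0,"gripper": 0.9},
    {"dx": 0,"dy": 0,"dz": -30,"rx": 0,"ry": 0,"rz": 0,"gripper": 0.9},
    {"dx": 0,"dy": 0,"dz": -40,"rx": 0,"ry": 0,"rz": 0,"gripper": 0.9},
  ],
)

```text
t: 34.28
position: [0.595, 0.0234, 0.331]
eef_rot: [-2.423, -1.995, 0.005]
contact_force: [0.1, 0.2, -0.1]
width: 0.0654
finger_force: 0.0
```

Call:
step_arm(
  commands=[
    {"dx": -40,"dy": 0,"dz": -30,"rx": 0,"ry": 0,"rz": 0,"gripper": 0.9},
    {"dx": -40,"dy": 0,"dz": -30,"rx": 0,"ry": 0,"rz": 0,"gripper": 0.9},
    {"dx": -40,"dy": -20,"dz": 0,"rx": 0,"ry": 0,"rz": 0,"gripper": 0.9},
    {"dx": -40,"dy": -20,"dz": 0,"rx": 0,"ry": 0,"rz": 0,"gripper": 0.9},
    {"dx": 0,"dy": 0,"dz": 0,"rx": 0,"ry": 0,"rz": 0,"gripper": 0.9},
  ],
)

```text
t: 34.9
position: [0.5241, -0.1279, 0.3917]
eef_rot: [-2.428, -1.991, 0.003]
contact_force: [-0.9, 1.1, 0.0]
width: 0.0784
finger_force: 0.0
```

```bash
python3 -c "
from h import *
f=lambda a:cv2.resize(a,(400,400),interpolation=cv2.INTER_CUBIC)
s=r.capture('scene');t=r.capture('top')
for n,im in(('scene',s),('top',t)):
  for c,q,m in blobs(im):print(n,c.round(1),q,plane(n,c,.076).round(4))
cv2.imwrite('pics/f.png',np.hstack([f(s[110:210,270:370]),f(t[110:210,270:370])])[:,:,::-1])"
```

```text
scene [303.5 145.4] [296 136  16  19 216] [0.6221 0.176  0.076 ]
scene [326.  158.4] [318 149  17  19 223] [0.6067 0.1001 0.076 ]
scene [350.5 171.9] [342 162  18  20 247] [0.5928 0.0234 0.076 ]
top [290.2 154.6] [282 147  17  17 193] [0.6203 0.176  0.076 ]
top [317.1 158. ] [309 150  17  17 200] [0.6057 0.0998 0.076 ]
top [344.  161.6] [336 154  17  17 205] [0.5906 0.0239 0.076 ]
```

View pics/f.png

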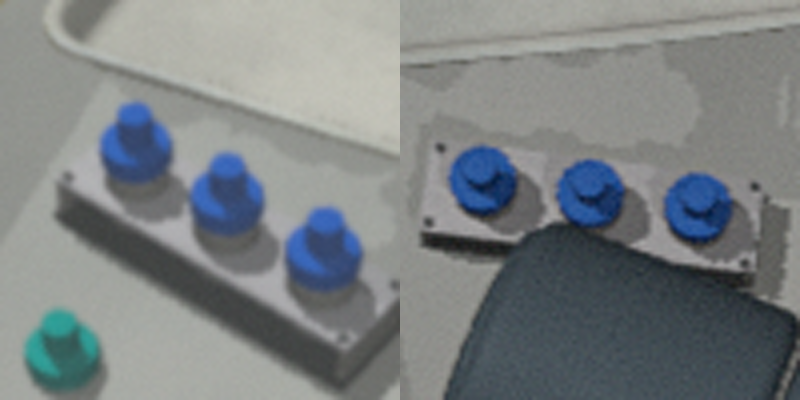

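All three caps sit level and at equal height on the tubes: scene pixels (303,145), (326,158) and (350,172). The arm is clear.

```bash
python3 -c "
from rig import r
print(r.job_done())"
```

```text
the job is handed in; nothing more can be done
None
```

All three tubes now wear their matching caps, level and pushed fully home (36 mm on the middle, 40 mm on the left, 32 mm on the right), and I handed the job in at about 35 s of the 72 s allowed; I never commanded contact with the bystanders, but did not re-measure their positions at the end.

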